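# Flip the length stop and slide the batten up to it

### The job

Flip the solid-plate stop over the fence by pushing it from behind, so that it hangs fully down in front; leave the two-rod stop tipped back. Then push the wooden batten along the bench until it lies flat along the fence with its end touching the side of that plate. Only push with the fingers: do not grip the stop or grip or lift the batten, leave the tin, the tape measure and the screwdriver where they are, and finish clear of everything.

Things in the scene. Friction and masses are not known exactly. Their poses are not given: they have to be found in the camera images.
- fence: Straight aluminium fence fixed to the bench, 800 mm long (its y axis), 22 mm thick, 50 mm high. Origin on the bench surface under the middle of its front face, the face that looks at the robot; x axis points through the fence, away from the robot (fence body at x 0 to 22 mm), y along it to the robot's left, z up. Two small feet, 6 mm high, stand behind it near its ends. It does not move.
- plate_stop (a joint): Angle (rad) of the flip stop that ends in one solid plate. 0: tipped back on its rest; it grows as the flap swings up over the fence top ; 2.69: fully down in front, on its end stop. The hinge turns freely: weight holds it at either end, past about 0.5 rad it falls forward by itself. Push high on the plate, where it tips most easily. Steel L-shaped flap, 0.15 kg; it stands left or right of the two-rod stop.
- plate_stop_hinge (a point): Middle of the plate stop's hinge axis, 62 mm above the bench, 7 mm behind the fence's front face; the axis runs along the fence. Its mount is 52 mm wide along the fence and rises to 70 mm. From the hinge goes an arm 30 mm wide, 8 mm thick; the plate joins it at a right angle, 27 mm from the axis, and its free edge lies 54 mm from the arm's mid-line.
- plate_center (a point): Middle of the solid plate (30 mm along the fence, 50 tall, 8 thick); moves with the flap. Tipped back, it is 19 mm behind the fence's front face and 100 mm high; the plate leans 0.45 rad from upright to the robot, its top 124 mm high, its foot reaching 37 mm behind that face. Fully down, it hangs upright 20 mm before the face, from 62 to 8 mm above the bench, barring the way along the fence.
- plate_edge (a point): Middle of the plate's side edge that looks to the robot's right (-y of the fence), 15 mm from the plate's middle: the batten's end must touch this side when the plate is down. Moves with the flap.
- rod_stop (a joint): Angle (rad) of the other flip stop, alike in size and hinge, but ending in two parallel 8 mm rods (22 mm between their centres) instead of a plate. 0: tipped back like the other, where it must stay.
- rod_stop_hinge (a point): Middle of the two-rod stop's hinge axis, 62 mm above the bench, 7 mm behind the fence's front face. 90 to 170 mm from the other stop along the fence. Its mount is 52 mm wide along the fence and rises to 70 mm.
- batten: Loose wooden batten, 45 mm wide (its x), 240 mm long (its y), 35 mm high, about 0.17 kg. Origin at the centre of its underside. It lies on the bench before the fence, to the right of both stops, a few centimetres off the fence and slightly askew (up to 0.12 rad), its y axis roughly along the fence's.
- batten_lead (a point): Middle of the batten's left end face (at its +y, 17.5 mm high): the end that must meet the plate.
- batten_tail (a point): Middle of the batten's right end face (at its -y, 17.5 mm high).
- tin: Bystander: round tin, 80 mm across, 100 mm high, standing behind the fence. Origin at the centre of its underside.
- tape: Bystander: black tape measure, 66 x 34 mm, 60 mm high, standing behind the fence. Origin at the centre of its underside.
- screwdriver: Bystander: screwdriver lying between the robot and the left half of the fence. Origin at its middle, on the bench.
There are look-alikes about, which are no part of the job. Of the things shaped like the batten, the wooden one is meant.

How it is judged:
By the outcome, as a careful person would: the job done as asked, in the order asked, and still so for the second after the job is handed in, with the robot touching nothing.
It also fails if it takes over 72 s, if anything falls off the work surface, if the arm or the gripper's body presses on something with over 40 N, if the wrist force passes 120 N, or if a joint passes its speed limit or range.

### The arm

A 6-joint arm with a two-finger parallel gripper is mounted at the origin on the work surface. World frame = base frame: x ahead of the robot, y to its left, z up, the work surface at z = 0. Lengths are in m, angles in degrees, forces in N, time in s.
With the tool pointing down it reaches from about 0.375 to 0.9 m from the base axis. Payload 3.1 kg.
Tool frame: the origin (TCP) lies on the centre line of the jaws, within the pads' length; the fingertips stand 25 mm ahead of it and the grasp point (between the pads) lies 6 mm ahead of it; z points along the fingers, y is the line along which they close (so a half turn about z gives the same grasp; the last joint's range is limited). The gripper opens to 87 mm and grips with 3 to 60 N. Pads are 19 mm wide; open, the fingers measure 117 mm over their backs; the gripper's body (75 mm by 190 mm) begins 51 mm behind the grasp point.
Start: joints at [55.491, 30.224, 82.088, -0, 67.689, -10.227], TCP at [0.257, 0.57, 0.248] pointing down, gripper open.
Joint ranges: [-176.69, 176.69], [-43.24, 126.21], [12.49, 139.97], [-82, 262], [0, 151.66], [-163.58, 163.58]. Speed limits (degrees/s): [159.86, 159.86, 180, 180, 180, 180].

### API

Orientations are given as a 3x3 rotation matrix whose columns are the frame's x, y, z axes.
In Python, from rig import bot, cams, models gives the robot as it stands. The module is installed in compiled form; this text tells all that it offers.
- The arm moves only by the shell command python3 -m handwheel 'ROWS' [OPENING]. ROWS is JSON, a list of rows, each a list of 6 numbers: the shift along the world's x, y, z each as a share of 1 m, from -1 to 1, then the turn, a rotation vector about the world's x, y, z each as a share of 2 rad, from -1 to 1. In form: [[dx, dy, dz, wx, wy, wz], ...]. A call has exactly 8 rows; each row is the pose to reach, as a shift and turn from the pose commanded when the call began; what a row does not reach only later rows make up. A row lasts 1/12 s, in which the tool goes at most 41.7 mm and 7.16 degrees, less where a joint would pass 70% of its speed; a pose out of reach is approached as far as the arm can. A call with a number of a shift or a turn outside -1 to 1 is refused whole. A call with a gripper value outside its range is refused whole. OPENING is the opening, from -1 (shut) to 1 (fully open), so that 0 is half open, set as the call begins (- or left out, the last holds). The fingers move at their own pace and stop on an object; the grip force is fixed at half the most. Time passes only in rows, so rows that repeat a pose let the fingers close, or fill a call up. It gives the time, the measured TCP pose, the force, the opening and the grip force at its end, in the units of the state.
- bot.read_state(): the state, without advancing time (a new reading comes with each control period).
- cams.capture(name): name is "side" or "top"; returns (picture, depth): 400x640x3 uint8, blue, green, red; 400x640 float32, m along the optical axis (not along the pixel's ray), 0 where there is no reading.
- cams.calibration(name): a dict with "mtx" (3x3 intrinsics, pixels), "dist_coeffs" ([k1, k2, p1, p2, k3] as OpenCV has them; the pictures are not rectified), "R" (3x3) and "t" (3): a world point X has camera coordinates R X + t. Camera axes: x right, y down, z forward; pixel columns grow to the right and rows downward; lengths in m; the calibration is good to about 2 mm. A picture is of the moment at which its call begins. calibration takes no time and is no camera call.
- bot.hand_in(): hands the job in; it is judged then, once.
Trained networks look in the newest picture that a camera, given by its name, has taken for a name from the list of things; names that differ only in an ending like _2 or _b are one class to them, and where a whole thing is asked for, a point or a joint stands for the part that bears it (a point fixed in the world has none). Each returns a list of dicts, best first, with "conf" (0 to 1); they miss things now and then, are a little off and sometimes report something else, mostly with a low value. They report only what shows in the picture. A call takes as long as a camera call. They do not tell look-alikes from the thing itself.
- models.spot_in(query, camera): "position" ([column, row] in pixels, amid what is visible of it).
- models.tip_of(query, camera): "position" ([column, row] in pixels: a listed point, or the origin of a listed thing).
The state is a dict: "time_s": time; "joint_positions": joint angles; "qvel": joint speeds; "tau": joint torques, N m; "position": TCP position; "tcp_rot": TCP orientation; "force": force on the tool from outside, world axes, zero at the start; "moment": the same for the moment, N m; "opening": opening from 0.0 (shut) to 1.0 (fully open); "grasp_force": force on a finger pad.
Only numpy, scipy, OpenCV 4.12 (cv2) and the standard library are available. Lean on these libraries where they do the work, as an engineer would, in place of code of your own. Each camera call takes 0.05 s, during which the arm holds its last target. There are 200 camera calls.

## Working session

There is one attempt and no reset: what is moved stays moved. The work goes in short steps, Python scripts to look and compute and a shell command to move; the robot and the scene stay as the last step left them, time stands still between calls to the robot, and variables do not carry over. Pictures are saved under pics/ and viewed, at most 12 in all, crops included, and the job is handed in when it is done.

```bash
mkdir -p pics; cat > h.py <<'E'
import numpy as np, cv2
from rig import bot, cams, models
def ray(cam,px):
    c=cams.calibration(cam);K=np.array(c["mtx"]);d=np.array(c["dist_coeffs"]);R=np.array(c["R"]);t=np.array(c["t"]).ravel()
    u=cv2.undistortPoints(np.array([[px]],float),K,d).ravel()
    return -R.T@t, R.T@np.array([u[0],u[1],1.])
def atz(cam,px,z):
    o,d=ray(cam,px); return o+d*(z-o[2])/d[2]
def atd(cam,px,dep):
    o,d=ray(cam,px); return o+d*dep[int(round(px[1])),int(round(px[0]))]
def proj(cam,X):
    c=cams.calibration(cam)
    return cv2.projectPoints(np.array(X,float).reshape(-1,1,3),cv2.Rodrigues(np.array(c["R"]))[0],np.array(c["t"],float),np.array(c["mtx"]),np.array(c["dist_coeffs"]))[0].reshape(-1,2)
E
python3 - <<'E'
from h import *
np.set_printoptions(precision=3,suppress=True)
ims=[]
for c in("top","side"):
    p,d=cams.capture(c);cv2.imwrite(f"pics/{c}0.png",p);np.save(f"{c}0.npy",d)
    print(c,ray(c,(320,200)))
    for q in["fence","plate_stop_hinge","plate_center","plate_edge","rod_stop_hinge","batten","batten_lead","batten_tail","tin","tape","screwdriver"]:
        r=models.tip_of(q,c)[:3]
        print(q,[(np.round(x["position"]),round(x["conf"],2),atd(c,x["position"],d)) for x in r])
print(bot.read_state()["time_s"],bot.read_state()["tcp_rot"])
E
```

```text
top (array([ 0.344, -0.136,  1.264]), array([ 0.137, -0.008, -0.991]))
fence [(array([264., 207.]), 0.83, array([0.497, 0.024, 0.   ]))]
plate_stop_hinge [(array([176., 196.]), 0.59, array([0.52 , 0.276, 0.044]))]
plate_center [(array([174., 188.]), 0.71, array([0.531, 0.258, 0.122])), (array([182., 265.]), 0.71, array([0.32 , 0.254, 0.023])), (array([178., 195.]), 0.32, array([0.52 , 0.265, 0.064]))]
plate_edge [(array([174., 186.]), 0.61, array([0.537, 0.262, 0.109])), (array([357., 238.]), 0.31, array([ 0.405, -0.255,  0.036]))]
rod_stop_hinge [(array([231., 196.]), 0.52, array([0.517, 0.111, 0.068]))]
batten [(array([406., 128.]), 0.91, array([ 0.737, -0.403,  0.037])), (array([448., 247.]), 0.88, array([ 0.381, -0.52 ,  0.034])), (array([316., 234.]), 0.73, array([ 0.414, -0.135,  0.033]))]
batten_lead [(array([444., 285.]), 0.97, array([ 0.27 , -0.515,  0.002])), (array([369., 123.]), 0.85, array([ 0.758, -0.292,  0.016])), (array([399., 281.]), 0.71, array([ 0.281, -0.382, -0.   ]))]
batten_tail [(array([324., 322.]), 0.73, array([ 0.16 , -0.163, -0.001])), (array([447., 126.]
[... 975 characters left out ...]
18, -0.103,  0.036]))]
batten_lead [(array([269., 160.]), 0.96, array([ 0.742, -0.291,  0.021])), (array([420., 152.]), 0.96, array([ 0.273, -0.526, -0.001])), (array([409., 178.]), 0.75, array([ 0.289, -0.347,  0.037]))]
batten_tail [(array([440., 237.]), 0.9, array([ 0.166, -0.162,  0.022])), (array([363., 191.]), 0.83, array([ 0.411, -0.249,  0.034])), (array([289., 118.]), 0.65, array([ 0.756, -0.506,  0.035]))]
tin [(array([256., 183.]), 0.64, array([ 0.727, -0.166,  0.042]))]
tape [(array([210., 256.]), 0.96, array([0.741, 0.1  , 0.023]))]
screwdriver [(array([343., 371.]), 0.93, array([0.323, 0.262, 0.015]))]
1.2 [[-0.912  0.411 -0.   ]
 [ 0.411  0.912  0.   ]
 [ 0.    -0.    -1.   ]]
```

View pics/top0.png

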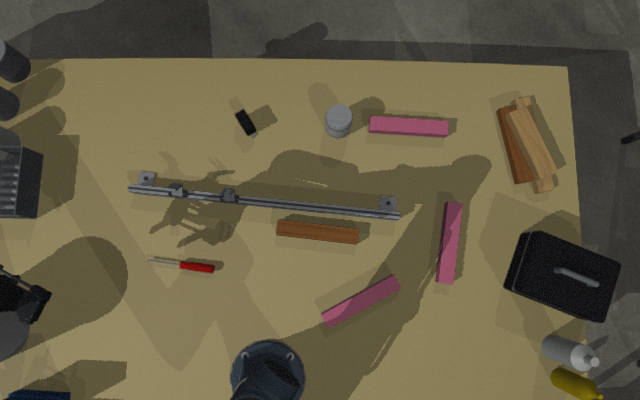

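View pics/side0.png

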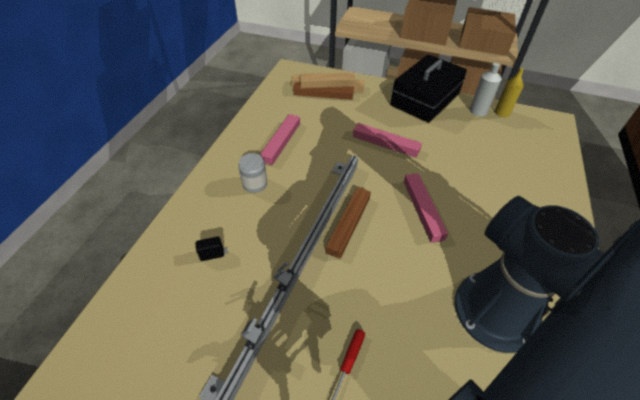

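The top view shows the fence running from (130,188) to (400,215). The two stops are at (177,190) and (229,195), and in the side view at (256,332) and (286,278).

- **Batten candidates (top view):** the brown bar at (317,232), pink bars at (408,126), (450,242) and (361,300), and a wooden pile at (528,142). I choose the wooden bar before the fence at (317,232).
- **Stops:** I need a close crop to tell the plate from the rods.

```bash
python3 - <<'E'
from h import *
np.set_printoptions(precision=3,suppress=True)
t=cv2.imread("pics/top0.png");s=cv2.imread("pics/side0.png")
a=cv2.resize(t[165:225,150:250],None,fx=4,fy=4,interpolation=2)
b=cv2.resize(s[250:365,230:330],None,fx=4,fy=4,interpolation=2)
o=np.zeros((460,800,3),np.uint8);o[:240,:400]=a;o[:,400:]=b
w=cv2.resize(t[210:255,270:365],None,fx=4,fy=4,interpolation=2);o[250:430,:380]=w
cv2.imwrite("pics/crop.png",np.clip(o.astype(float)*1.6,0,255).astype(np.uint8))
# fence & batten from depth, both cameras
for c in("top","side"):
    d=np.load(c+"0.npy");K=cams.calibration(c)
    v,u=np.mgrid[0:400,0:640]
    un=cv2.undistortPoints(np.stack([u.ravel(),v.ravel()],1).astype(float)[:,None],np.array(K["mtx"]),np.array(K["dist_coeffs"]))[:,0]
    P=(np.c_[un,np.ones(len(un))]*d.ravel()[:,None]-np.array(K["t"]).ravel())@np.array(K["R"])
    P=P[d.ravel()>0]
    for nm,m in(("bat",(P[:,0]>.33)&(P[:,0]<.465)&(abs(P[:,1]+.13)<.16)&(P[:,2]>.026)&(P[:,2]<.045)),("fence",(P[:,0]>.44)&(P[:,0]<.56)&(P[:,1]>-.36)&(P[:,1]<.40)&(P[:,2]>.044)&(P[:,2]<.056))):
        Q=P[m]
        if len(Q)<20: print(c,nm,len(Q));continue
        if nm=="fence":
            k=np.polyfit(Q[:,1],Q[:,0],1); r=Q[:,0]-np.polyval(k,Q[:,1]); g=abs(r)<.02
            k=np.polyfit(Q[g,1],Q[g,0],1); r=Q[g,0]-np.polyval(k,Q[g,1])
            print(c,nm,len(Q),k,np.percentile(r,[3,50,97]),np.percentile(Q[:,1],[0,100]),Q[:,2].mean())
        else: 
            R=cv2.minAreaRect(Q[:,:2].astype(np.float32)*1000);print(c,nm,len(Q),R,Q[:,2].mean())
    m=(P[:,0]>.46)&(P[:,0]<.6)&(P[:,1]>-.0)&(P[:,1]<.4)&(P[:,2]>.085)&(P[:,2]<.14)
    Q=P[m]; print(c,"high",Q[np.argsort(Q[:,1])][::max(1,len(Q)//14)])
E
```

```text
top bat 1281 ((422.9520263671875, -138.10699462890625), (240.234619140625, 45.07183074951172), 84.18162536621094) 0.03522089808942279
top fence 1735 [0.088 0.505] [-0.01  -0.     0.011] [-0.36  0.4 ] 0.05030473198963052
top high [[0.53  0.101 0.086]
 [0.533 0.104 0.086]
 [0.52  0.107 0.108]
 [0.531 0.124 0.096]
 [0.513 0.126 0.12 ]
 [0.54  0.252 0.098]
 [0.548 0.253 0.085]
 [0.53  0.255 0.104]
 [0.547 0.258 0.089]
 [0.543 0.261 0.095]
 [0.534 0.265 0.117]
 [0.524 0.268 0.122]
 [0.538 0.271 0.106]
 [0.534 0.275 0.112]
 [0.529 0.279 0.124]
 [0.524 0.282 0.122]]
side bat 1113 ((423.8630065917969, -137.55636596679688), (241.4262237548828, 45.97640609741211), 84.36857604980469) 0.03545219937859908
side fence 2129 [0.085 0.505] [-0.01  -0.     0.011] [-0.359  0.4  ] 0.050561713434007276
side high [[0.515 0.105 0.121]
 [0.517 0.108 0.12 ]
 [0.519 0.109 0.108]
 [0.521 0.127 0.117]
 [0.535 0.13  0.086]
 [0.523 0.131 0.105]
 [0.529 0.255 0.125]
 [0.542 0.26  0.098]
 [0.526 0.263 0.124]
 [0.53  0.268 0.126]
 [0.526 0.271 0.122]
 [0.525 0.275 0.121]
 [0.529 0.279 0.123]
 [0.541 0.282 0.097]
 [0.533 0.283 0.101]]
```

View pics/crop.png

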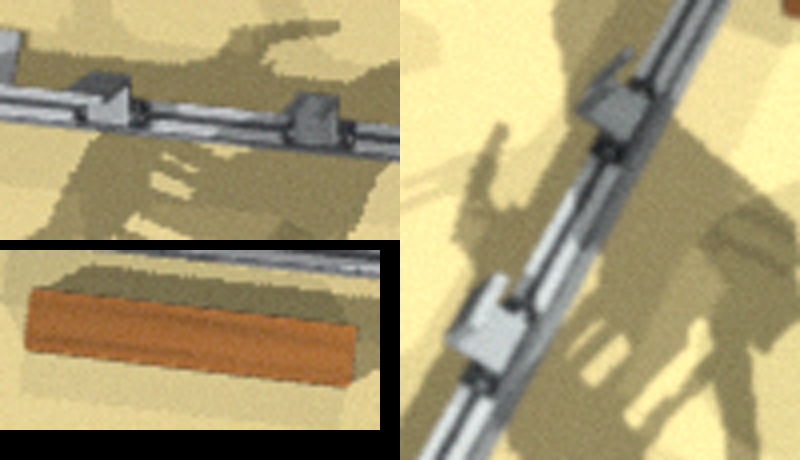

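The left stop at top (177,190) carries the solid plate: its depth is continuous over y 0.252 to 0.283. The right one at (229,195) has two rods with a gap between them. The brown batten is at (317,232), 5.7° askew. I go behind the plate with the fingers closed.

```bash
python3 -m handwheel '[[0.04,-0.036,0,0,0,0.05],[0.07,-0.065,0,0,0,0.1],[0.1,-0.09,0,0,0,0.169],[0.13,-0.118,0,0,0,0.169],[0.16,-0.145,0,0,0,0.169],[0.19,-0.172,0,0,0,0.169],[0.22,-0.2,0,0,0,0.169],[0.25,-0.225,0,0,0,0.169]]' -1
python3 -m handwheel '[[0.03,-0.025,0,0,0,0],[0.06,-0.05,0,0,0,0],[0.093,-0.083,0,0,0,0],[0.093,-0.083,-0.03,0,0,0],[0.093,-0.083,-0.06,0,0,0],[0.093,-0.083,-0.09,0,0,0],[0.093,-0.083,-0.118,0,0,0],[0.093,-0.083,-0.118,0,0,0]]'
python3 - <<'E'
from h import *
p,d=cams.capture("side");cv2.imwrite("pics/s1.png",cv2.resize(p[200:400,140:400],None,fx=3,fy=3))
print(bot.read_state())
E
```

```text
time_s: 1.87
position: [0.5037, 0.3467, 0.2477]
tcp_rot: [[-0.996, 0.086, -0.0], [0.086, 0.996, 0.0], [0.0, 0.0, -1.0]]
force: [0.7, 0.6, 0.1]
opening: 0.479
grasp_force: 0.0
time_s: 2.53
position: [0.5917, 0.2638, 0.1235]
tcp_rot: [[-0.996, 0.086, -0.012], [0.086, 0.996, -0.003], [0.012, -0.004, -1.0]]
force: [-0.2, -0.0, -0.5]
opening: 0.012
grasp_force: 0.0
{'time_s': 2.5833, 'joint_positions': array([ 1.41930105e+01,  4.05334987e+01,  8.36043621e+01, -4.57816641e-04,
        5.63108340e+01, -7.08732612e+01]), 'qvel': array([ 0.35159793, -3.5915441 , -3.60478941,  0.02559079,  0.51244891,
       -0.04245619]), 'tau': array([-3.11293881e-01, -4.67493761e+01, -1.39088085e+01, -2.18564796e-02,
       -1.62107876e-02, -8.28839939e-05]), 'position': array([0.59336031, 0.26455923, 0.12638599]), 'tcp_rot': array([[-0.99626715,  0.08598922, -0.00759045],
       [ 0.08600611,  0.99629275, -0.00192655],
       [ 0.00739665, -0.00257219, -0.99996934]]), 'force': array([-0.76598205, -0.3453663 , -0.00794601]), 'moment': array([0.02067853, 0.08008388, 0.03331477]), 'grasp_force': 0.0, 'opening': 0.003628406503474966}
```

View pics/s1.png

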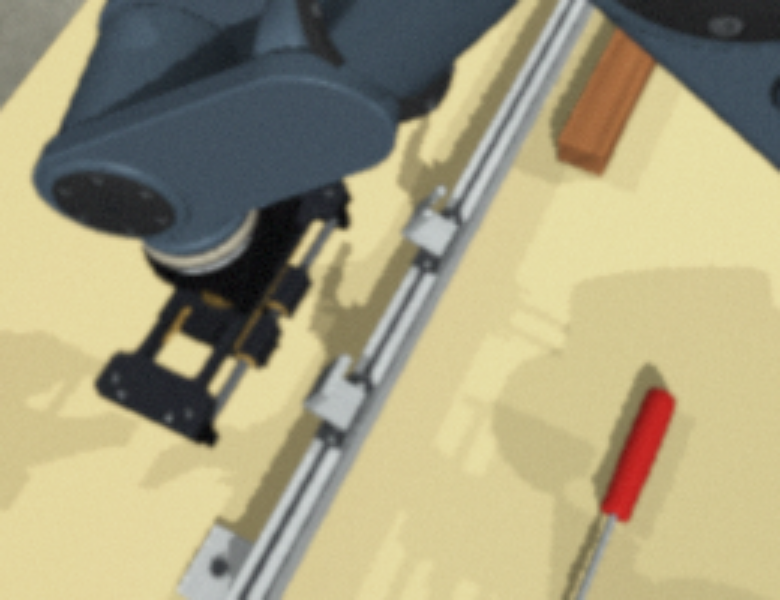

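The gripper stands behind the near stop, the plate, at crop (340,390). The rod stop is at (435,230) with its thin rods visible. Pushing forward now.

```bash
python3 -m handwheel '[[-0.015,0.001,0,0,0,0],[-0.03,0.002,0,0,0,0],[-0.04,0.003,0,0,0,0],[-0.05,0.004,0,0,0,0],[-0.06,0.005,0,0,0,0],[-0.07,0.006,0,0,0,0],[-0.08,0.007,0,0,0,0],[-0.09,0.008,0,0,0,0]]'
python3 -m handwheel '[[-0.01,0.001,0,0,0,0],[-0.02,0.002,0,0,0,0],[-0.02,0.002,0.02,0,0,0],[-0.02,0.002,0.06,0,0,0],[-0.02,0.002,0.1,0,0,0],[-0.04,0.002,0.12,0,0,0],[-0.08,-0.02,0.12,0,0,0],[-0.1,-0.04,0.12,0,0,0]]'
python3 - <<'E'
from h import *
p,d=cams.capture("side");cv2.imwrite("pics/s2.png",cv2.resize(p[200:400,140:400],None,fx=3,fy=3))
print(bot.read_state()["position"])
E
```

```text
time_s: 3.25
position: [0.5053, 0.2737, 0.1303]
tcp_rot: [[-0.996, 0.086, 0.001], [0.086, 0.996, 0.001], [-0.001, 0.001, -1.0]]
force: [0.3, -0.4, -0.1]
opening: 0.003
grasp_force: 0.0
time_s: 3.92
position: [0.4033, 0.2338, 0.2506]
tcp_rot: [[-0.997, 0.083, 0.001], [0.083, 0.997, 0.001], [-0.001, 0.001, -1.0]]
force: [1.1, -1.8, 0.2]
opening: 0.007
grasp_force: 0.0
[0.39547635 0.2294742  0.24864219]
```

View pics/s2.png

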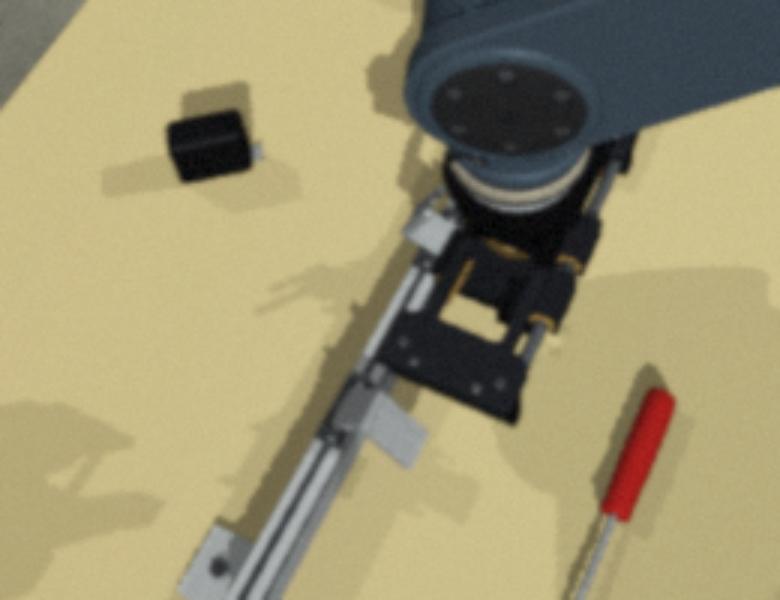

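The plate has swung over the front and the rod stop is still tipped back. Next I go in front of the batten with the gripper open, so I can push it square to the fence.

```bash
python3 -m handwheel '[[0,-0.04,0,0,0,0],[0,-0.08,0,0,0,0],[0,-0.12,0,0,0,0],[0,-0.16,0,0,0,0],[0,-0.2,0,0,0,0],[0,-0.24,0,0,0,0],[0,-0.28,0,0,0,0],[-0.01,-0.32,0,0,0,0]]' 1
python3 -m handwheel '[[-0.01,-0.04,0,0,0,0],[-0.022,-0.045,-0.02,0,0,0],[-0.022,-0.045,-0.06,0,0,0],[-0.022,-0.045,-0.1,0,0,0],[-0.022,-0.045,-0.14,0,0,0],[-0.022,-0.045,-0.17,0,0,0],[-0.022,-0.045,-0.17,0,0,0],[-0.022,-0.045,-0.17,0,0,0]]'
python3 - <<'E'
from h import *
p,d=cams.capture("top");cv2.imwrite("pics/s3.png",cv2.resize(p[150:300,140:400],None,fx=3,fy=3))
print(bot.read_state()["position"])
E
```

```text
time_s: 4.63
position: [0.3966, -0.0888, 0.2496]
tcp_rot: [[-0.996, 0.086, 0.002], [0.086, 0.996, -0.001], [-0.002, -0.001, -1.0]]
force: [1.0, -0.4, 0.4]
opening: 0.525
grasp_force: 0.0
time_s: 5.3
position: [0.3725, -0.1307, 0.0783]
tcp_rot: [[-0.996, 0.086, -0.005], [0.086, 0.996, 0.003], [0.005, 0.003, -1.0]]
force: [-0.2, 0.4, 1.2]
opening: 0.99
grasp_force: 0.0
[ 0.37359871 -0.13141047  0.07976948]
```

View pics/s3.png

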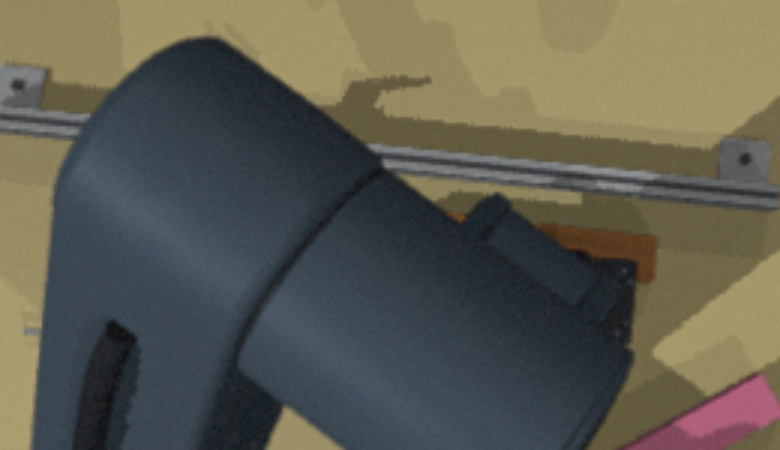

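The batten lies right of the arm at crop (560,240), with the gripper in front of it and still above bench height. I back off a little, lower and push.

```bash
python3 -m handwheel '[[-0.011,0,0,0,0,0],[-0.011,0,-0.02,0,0,0],[-0.011,0,-0.039,0,0,0],[-0.011,0,-0.039,0,0,0],[0.002,-0.001,-0.039,0,0,0],[0.012,-0.002,-0.039,0,0,0],[0.02,-0.003,-0.039,0,0,0],[0.028,-0.004,-0.039,0,0,0]]'
python3 -m handwheel '[[0.006,0,0,0,0,0],[0.012,-0.001,0,0,0,0],[0.018,-0.001,0,0,0,0],[0.022,-0.002,0,0,0,0],[0.026,-0.002,0,0,0,0],[0.028,-0.002,0,0,0,0],[0.03,-0.002,0,0,0,0],[0.03,-0.002,0,0,0,0]]'
```

```text
time_s: 6.02
position: [0.4025, -0.1357, 0.0423]
tcp_rot: [[-0.996, 0.085, 0.001], [0.085, 0.996, -0.001], [-0.001, -0.001, -1.0]]
force: [-2.9, 0.5, 1.7]
opening: 0.998
grasp_force: 1.2
time_s: 6.68
position: [0.4252, -0.1356, 0.0401]
tcp_rot: [[-0.996, 0.086, -0.014], [0.086, 0.996, 0.006], [0.015, 0.005, -1.0]]
force: [-17.1, -7.1, 7.2]
opening: 1.003
grasp_force: 7.9
```

The batten is pressed on the fence, with 17 N of reaction. I back off, rise, close and turn a quarter to get behind the tail, then measure.

```bash
python3 -m handwheel '[[-0.015,0.001,0,0,0,0],[-0.035,0.003,0,0,0,0],[-0.04,0.003,0.03,0,0,0],[-0.04,0,0.07,0,0,0],[-0.04,-0.03,0.1,0,0,0],[-0.04,-0.07,0.1,0,0,-0.06],[-0.035,-0.11,0.1,0,0,-0.12],[-0.02,-0.15,0.1,0,0,-0.18]]'
python3 -m handwheel '[[0.01,-0.03,0,0,0,-0.06],[0.03,-0.04,0,0,0,-0.12],[0.03,-0.04,0,0,0,-0.18],[0.03,-0.04,0,0,0,-0.24],[0.03,-0.04,0,0,0,-0.3],[0.03,-0.04,0,0,0,-0.36],[0.03,-0.04,0,0,0,-0.42],[0.03,-0.04,0,0,0,-0.48]]' -1
python3 -m handwheel '[[0,0,0,0,0,-0.06],[0,0,0,0,0,-0.125],[0,0,0,0,0,-0.125],[0,0,0,0,0,-0.125],[0,0,0,0,0,-0.125],[0,0,0,0,0,-0.125],[0,0,0,0,0,-0.125],[0,0,0,0,0,-0.125]]'
cat > m.py <<'E'
from h import *
import sys
np.set_printoptions(precision=3,suppress=True)
print(bot.read_state()["position"])
for c in("top","side"):
    p,d=cams.capture(c);K=cams.calibration(c);cv2.imwrite(f"pics/{c}_{sys.argv[1]}.png",cv2.resize(p[150:400,140:400] if c=="side" else p[150:300,140:420],None,fx=2.3,fy=2.3))
    v,u=np.mgrid[0:400,0:640]
    un=cv2.undistortPoints(np.stack([u.ravel(),v.ravel()],1).astype(float)[:,None],np.array(K["mtx"]),np.array(K["dist_coeffs"]))[:,0]
    P=(np.c_[un,np.ones(len(un))]*d.ravel()[:,None]-np.array(K["t"]).ravel())@np.array(K["R"])
    col=p.reshape(-1,3).astype(int)
    m=(d.ravel()>0)&(P[:,2]>.028)&(P[:,2]<.043)&(P[:,0]>.38)&(P[:,0]<.53)&(P[:,1]>-.32)&(P[:,1]<.3)&(col[:,2]>col[:,0]+40)&(col[:,2]-col[:,1]>25)
    Q=P[m]
    if len(Q)>30:
        r=cv2.minAreaRect(Q[:,:2].astype(np.float32)*1000);print(c,"bat",len(Q),np.round(r[0]),np.round(r[1]),round(r[2],2),"y",Q[:,1].min(),Q[:,1].max(),"lead corners",cv2.boxPoints(r).round())
    m=(d.ravel()>0)&(P[:,2]>.012)&(P[:,0]>.46)&(P[:,0]<.514)&(abs(P[:,1]-.268)<.03)&(P[:,2]<.075)&(P[:,0]<.489+.0865*P[:,1])
    Q=P[m]
    if len(Q): print(c,"plate",len(Q),np.percentile(Q,[3,50,97],axis=0))
E
python3 m.py a
```

```text
time_s: 7.35
position: [0.4109, -0.2885, 0.1416]
tcp_rot: [[-0.899, 0.437, 0.001], [0.437, 0.899, -0.001], [-0.001, -0.001, -1.0]]
force: [1.1, 0.7, 0.6]
opening: 1.0
grasp_force: 0.0
time_s: 8.02
position: [0.4419, -0.3273, 0.1403]
tcp_rot: [[-0.158, 0.987, 0.001], [0.987, 0.158, -0.001], [-0.001, 0.001, -1.0]]
force: [-1.0, 0.0, 0.2]
opening: 0.475
grasp_force: 0.0
time_s: 8.68
position: [0.4413, -0.3267, 0.1405]
tcp_rot: [[0.084, 0.996, 0.0], [0.996, -0.084, -0.0], [-0.0, 0.0, -1.0]]
force: [0.2, 0.1, 0.4]
opening: 0.012
grasp_force: 0.0
[ 0.441 -0.327  0.141]
top bat 365 [ 453. -207.] [103.  43.] 84.3 y -0.26002965868778144 -0.15777279332217212 lead corners [[ 427. -257.]
 [ 470. -261.]
 [ 480. -158.]
 [ 437. -154.]]
top plate 102 [[0.493 0.255 0.016]
 [0.499 0.266 0.065]
 [0.512 0.284 0.07 ]]
side bat 1018 [ 459. -140.] [240.  44.] 84.86 y -0.26013693633337914 -0.019440766133544857 lead corners [[ 426. -257.]
 [ 470. -261.]
 [ 492.  -22.]
 [ 448.  -18.]]
side plate 207 [[0.494 0.258 0.016]
 [0.498 0.273 0.064]
 [0.511 0.285 0.068]]
```

View pics/side_a.png

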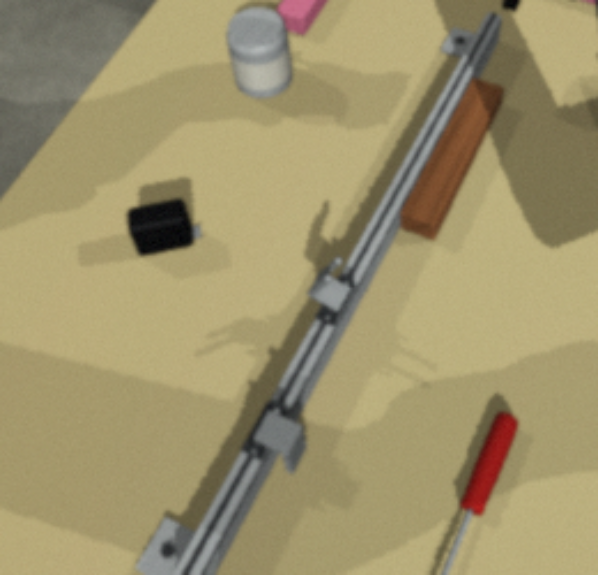

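The plate hangs down in front at (280,440). The rods are still tipped back at (330,290), and the batten at (455,160) is flat on the fence. I lower behind the tail and push about 275 mm along the fence.

```bash
python3 -m handwheel '[[0.002,0,-0.04,0,0,0],[0.002,0,-0.08,0,0,0],[0.002,0,-0.099,0,0,0],[0.003,0.015,-0.099,0,0,0],[0.005,0.03,-0.099,0,0,0],[0.006,0.045,-0.099,0,0,0],[0.007,0.053,-0.099,0,0,0],[0.007,0.06,-0.099,0,0,0]]'
python3 -m handwheel '[[0.001,0.008,0,0,0,0],[0.001,0.016,0,0,0,0],[0.002,0.025,0,0,0,0],[0.003,0.034,0,0,0,0],[0.004,0.043,0,0,0,0],[0.0045,0.052,0,0,0,0],[0.005,0.061,0,0,0,0],[0.006,0.07,0,0,0,0]]'
python3 m.py b
```

```text
time_s: 9.45
position: [0.4491, -0.2653, 0.0432]
tcp_rot: [[0.083, 0.997, 0.002], [0.997, -0.083, -0.002], [-0.002, 0.002, -1.0]]
force: [0.1, -1.4, -0.6]
opening: 0.005
grasp_force: 0.3
time_s: 10.12
position: [0.4542, -0.1956, 0.0415]
tcp_rot: [[0.085, 0.996, -0.0], [0.996, -0.085, 0.0], [0.0, -0.0, -1.0]]
force: [-0.4, -2.1, 2.3]
opening: 0.004
grasp_force: 1.2
[ 0.454 -0.196  0.041]
top plate 101 [[0.493 0.254 0.018]
 [0.499 0.267 0.065]
 [0.511 0.284 0.069]]
side bat 1176 [464. -63.] [242.  45.] 84.93 y -0.18297394410504927 0.057978526849147935 lead corners [[ 431. -182.]
 [ 476. -185.]
 [ 497.   56.]
 [ 453.   60.]]
side plate 206 [[0.494 0.258 0.017]
 [0.498 0.274 0.064]
 [0.511 0.286 0.068]]
```

```bash
python3 -m handwheel '[[0.001,0.01,0,0,0,0],[0.002,0.02,0,0,0,0],[0.003,0.03,0,0,0,0],[0.0035,0.04,0,0,0,0],[0.0045,0.05,0,0,0,0],[0.005,0.06,0,0,0,0],[0.006,0.07,0,0,0,0],[0.007,0.08,0,0,0,0]]'
python3 -m handwheel '[[0.001,0.01,0,0,0,0],[0.002,0.02,0,0,0,0],[0.003,0.03,0,0,0,0],[0.0035,0.04,0,0,0,0],[0.0045,0.05,0,0,0,0],[0.005,0.06,0,0,0,0],[0.006,0.068,0,0,0,0],[0.0065,0.073,0,0,0,0]]'
python3 m.py c
```

```text
time_s: 10.88
position: [0.4613, -0.1155, 0.0416]
tcp_rot: [[0.085, 0.996, -0.0], [0.996, -0.085, 0.0], [0.0, -0.0, -1.0]]
force: [0.2, -0.4, -1.1]
opening: 0.002
grasp_force: 0.3
time_s: 11.55
position: [0.4677, -0.0425, 0.0416]
tcp_rot: [[0.084, 0.996, -0.0], [0.996, -0.084, 0.0], [0.0, -0.0, -1.0]]
force: [-0.2, -0.6, 0.9]
opening: 0.008
grasp_force: 0.5
[ 0.468 -0.042  0.042]
side bat 1552 [478.  88.] [242.  45.] 85.41 y -0.0316764812181167 0.21062586848351728 lead corners [[446. -30.]
 [491. -34.]
 [510. 207.]
 [465. 211.]]
side plate 208 [[0.494 0.258 0.016]
 [0.498 0.273 0.064]
 [0.511 0.285 0.068]]
```

```bash
python3 -m handwheel '[[0.0005,0.006,0,0,0,0],[0.001,0.012,0,0,0,0],[0.0015,0.018,0,0,0,0],[0.002,0.024,0,0,0,0],[0.0025,0.029,0,0,0,0],[0.003,0.033,0,0,0,0],[0.003,0.036,0,0,0,0],[0.003,0.038,0,0,0,0]]'
python3 -m handwheel '[[0,0.001,0,0,0,0],[0,0.002,0,0,0,0],[0,0.003,0,0,0,0],[0,0.004,0,0,0,0],[0,0.005,0,0,0,0],[0,0.006,0,0,0,0],[0,0.006,0,0,0,0],[0,0.006,0,0,0,0]]'
python3 m.py d
```

```text
time_s: 12.32
position: [0.4708, -0.0052, 0.0416]
tcp_rot: [[0.084, 0.996, 0.0], [0.996, -0.084, -0.0], [-0.0, 0.0, -1.0]]
force: [-0.7, -1.1, -1.1]
opening: 0.003
grasp_force: 0.5
time_s: 12.98
position: [0.4708, 0.0005, 0.0416]
tcp_rot: [[0.085, 0.996, -0.0], [0.996, -0.085, 0.0], [0.0, -0.0, -1.0]]
force: [0.6, -0.1, 0.1]
opening: 0.001
grasp_force: 0.0
[0.471 0.    0.042]
side bat 1666 [481. 130.] [242.  45.] 85.11 y 0.008172368192459254 0.2520192305100119 lead corners [[448.  11.]
 [493.   8.]
 [513. 249.]
 [469. 253.]]
side plate 359 [[0.469 0.239 0.014]
 [0.496 0.261 0.036]
 [0.511 0.285 0.067]]
```

View pics/side_d.png

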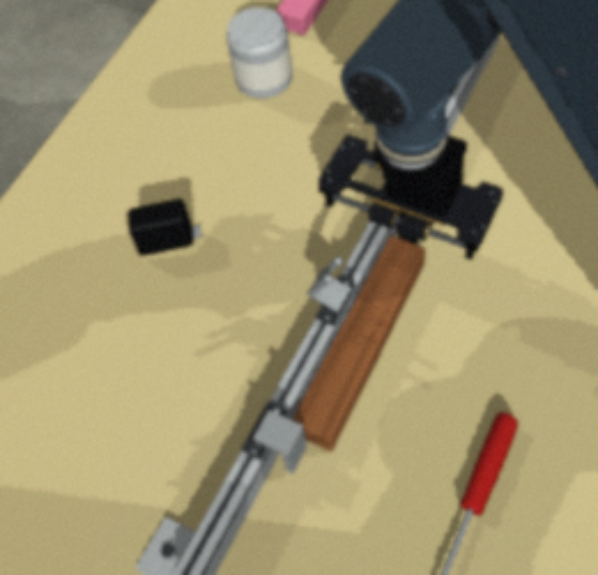

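The batten's lead end at (315,440) is nearly at the plate at (290,450), with no reaction yet. I keep pushing slowly until the force rises.

```bash
python3 -m handwheel '[[0,0.001,0,0,0,0],[0,0.002,0,0,0,0],[0,0.003,0,0,0,0],[0,0.004,0,0,0,0],[0,0.004,0,0,0,0],[0,0.004,0,0,0,0],[0,0.004,0,0,0,0],[0,0.004,0,0,0,0]]'
```

```text
time_s: 13.75
position: [0.4707, 0.0044, 0.0415]
tcp_rot: [[0.085, 0.996, -0.0], [0.996, -0.085, 0.0], [0.0, -0.0, -1.0]]
force: [0.8, -0.1, -0.2]
opening: 0.003
grasp_force: 0.0
```

```bash
python3 -m handwheel '[[0,0.001,0,0,0,0],[0,0.001,0,0,0,0],[0,0.002,0,0,0,0],[0,0.002,0,0,0,0],[0,0.003,0,0,0,0],[0,0.003,0,0,0,0],[0,0.004,0,0,0,0],[0,0.004,0,0,0,0]]'; python3 m.py e
```

```text
time_s: 14.42
position: [0.4713, 0.0073, 0.0416]
tcp_rot: [[0.084, 0.997, 0.001], [0.997, -0.084, -0.002], [-0.001, 0.001, -1.0]]
force: [-1.1, -7.0, -0.7]
opening: 0.008
grasp_force: 3.7
[0.471 0.007 0.042]
side bat 1661 [481. 138.] [241.  45.] 85.19 y 0.016488967320817532 0.25961887538610207 lead corners [[449.  20.]
 [493.  16.]
 [513. 256.]
 [469. 260.]]
side plate 393 [[0.469 0.239 0.015]
 [0.495 0.259 0.036]
 [0.51  0.285 0.067]]
```

```bash
python3 -m handwheel '[[0,0.001,0,0,0,0],[0,0.001,0,0,0,0],[0,0.002,0,0,0,0],[0,0.002,0,0,0,0],[0,0.002,0,0,0,0],[0,0.002,0,0,0,0],[0,0.002,0,0,0,0],[0,0.002,0,0,0,0]]'
```

```text
time_s: 15.18
position: [0.4721, 0.0075, 0.0417]
tcp_rot: [[0.083, 0.997, 0.002], [0.997, -0.083, -0.004], [-0.003, 0.003, -1.0]]
force: [-1.5, -15.7, -1.0]
opening: 0.008
grasp_force: 8.0
```

The plate holds firm at 15.7 N. The batten may stand 1 to 2 mm off the fence, so I back off, turn and square it with the open fingers.

```bash
python3 -m handwheel '[[0,-0.01,0,0,0,0],[-0.002,-0.03,0,0,0,0],[-0.004,-0.045,0.02,0,0,0],[-0.006,-0.045,0.06,0,0,0],[-0.03,-0.03,0.1,0,0,0.06],[-0.06,-0.01,0.11,0,0,0.12],[-0.072,0.03,0.11,0,0,0.18],[-0.072,0.07,0.11,0,0,0.24]]'
python3 -m handwheel '[[0,0.03,0,0,0,0.06],[0,0.054,0,0,0,0.12],[0,0.054,0,0,0,0.18],[0,0.054,0,0,0,0.24],[0,0.054,0,0,0,0.3],[0,0.054,0,0,0,0.36],[0,0.054,0,0,0,0.42],[0,0.054,0,0,0,0.48]]' 1
python3 -m handwheel '[[0,0,-0.02,0,0,0.06],[0,0,-0.04,0,0,0.065],[0,0,-0.07,0,0,0.065],[0,0,-0.1,0,0,0.065],[0,0,-0.11,0,0,0.065],[0,0,-0.11,0,0,0.065],[0,0,-0.11,0,0,0.065],[0,0,-0.11,0,0,0.065]]'
python3 m.py f
```

```text
time_s: 15.85
position: [0.3948, 0.0807, 0.1525]
tcp_rot: [[-0.386, 0.923, -0.003], [0.923, 0.386, 0.001], [0.002, -0.002, -1.0]]
force: [0.7, -0.2, -0.2]
opening: 0.006
grasp_force: 0.0
time_s: 16.52
position: [0.3983, 0.1346, 0.1515]
tcp_rot: [[-0.978, 0.208, -0.001], [0.208, 0.978, 0.001], [0.001, 0.0, -1.0]]
force: [-0.2, 1.2, -0.3]
opening: 0.527
grasp_force: 0.0
time_s: 17.18
position: [0.3991, 0.1344, 0.0421]
tcp_rot: [[-0.996, 0.086, 0.001], [0.086, 0.996, 0.0], [-0.001, 0.0, -1.0]]
force: [-0.0, 0.6, 0.2]
opening: 0.99
grasp_force: 0.0
[0.399 0.134 0.042]
top bat 844 [481. 136.] [240.  44.] 85.17 y 0.017027767305995648 0.2571161791312775 lead corners [[449.  19.]
 [493.  15.]
 [513. 254.]
 [469. 258.]]
top plate 181 [[0.47  0.239 0.027]
 [0.496 0.255 0.038]
 [0.51  0.283 0.069]]
side bat 1297 [482. 150.] [216.  45.] 85.27 y 0.04067402752390186 0.25870202188420244 lead corners [[451.  44.]
 [496.  40.]
 [514. 256.]
 [469. 259.]]
side plate 390 [[0.468 0.239 0.014]
 [0.495 0.259 0.036]
 [0.51  0.285 0.068]]
```

View pics/side_f.png

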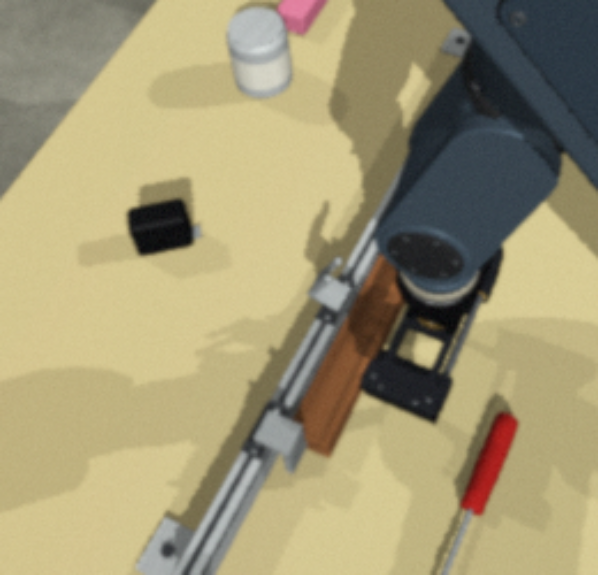

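The batten's end meets the plate at (300,440), and the fingers stand in front of the batten at (405,390). Pressing it squarely to the fence.

```bash
python3 -m handwheel '[[0.012,-0.001,0,0,0,0],[0.024,-0.002,0,0,0,0],[0.034,-0.003,0,0,0,0],[0.042,-0.0035,0,0,0,0],[0.046,-0.004,0,0,0,0],[0.049,-0.004,0,0,0,0],[0.052,-0.0045,0,0,0,0],[0.054,-0.0045,0,0,0,0]]'
python3 -m handwheel '[[0.001,0,0,0,0,0],[0.001,0,0,0,0,0],[0.002,0,0,0,0,0],[0.002,0,0,0,0,0],[0.002,0,0,0,0,0],[0.002,0,0,0,0,0],[0.002,0,0,0,0,0],[0.002,0,0,0,0,0]]'
```

```text
time_s: 17.95
position: [0.4483, 0.13, 0.0414]
tcp_rot: [[-0.996, 0.087, -0.01], [0.087, 0.996, 0.0], [0.01, -0.001, -1.0]]
force: [-8.5, 0.2, 5.9]
opening: 1.001
grasp_force: 4.0
time_s: 18.62
position: [0.4483, 0.13, 0.0413]
tcp_rot: [[-0.996, 0.086, -0.013], [0.086, 0.996, -0.0], [0.013, -0.001, -1.0]]
force: [-8.0, 1.1, 6.3]
opening: 0.999
grasp_force: 4.0
```

Contact with the fence is firm and static, so I retreat clear and verify.

```bash
python3 -m handwheel '[[-0.01,0.001,0,0,0,0],[-0.03,0.003,0,0,0,0],[-0.05,0.004,0.01,0,0,0],[-0.055,0.004,0.05,0,0,0],[-0.055,0.004,0.09,0,0,0],[-0.055,0.004,0.13,0,0,0],[-0.055,0,0.17,0,0,0],[-0.055,-0.03,0.2,0,0,0]]'
python3 -m handwheel '[[0,-0.04,0,0,0,0],[0,-0.08,0,0,0,0],[0,-0.12,0,0,0,0],[0,-0.16,0,0,0,0],[0,-0.2,0,0,0,0],[0,-0.24,0,0,0,0],[0,-0.28,0,0,0,0],[0,-0.32,0,0,0,0]]'
python3 m.py g; python3 - <<'E'
import cv2,numpy as np
a=cv2.imread("pics/side_g.png")[200:520,150:450]
cv2.imwrite("pics/g2.png",cv2.resize(a,None,fx=1.8,fy=1.8))
E
```

```text
time_s: 19.28
position: [0.4004, 0.1024, 0.2441]
tcp_rot: [[-0.997, 0.081, 0.006], [0.081, 0.997, 0.001], [-0.005, 0.002, -1.0]]
force: [0.8, -1.1, -0.6]
opening: 0.997
grasp_force: 0.0
time_s: 19.95
position: [0.3992, -0.2216, 0.2409]
tcp_rot: [[-0.996, 0.086, 0.001], [0.086, 0.996, -0.001], [-0.001, -0.001, -1.0]]
force: [0.3, 1.1, -0.3]
opening: 0.999
grasp_force: 0.0
[ 0.399 -0.222  0.241]
top bat 1181 [483. 136.] [238.  45.] 84.89 y 0.01732393832944398 0.2548403946394958 lead corners [[450.  19.]
 [495.  15.]
 [516. 252.]
 [471. 256.]]
top plate 172 [[0.473 0.239 0.03 ]
 [0.497 0.255 0.04 ]
 [0.51  0.283 0.07 ]]
side bat 1647 [484. 137.] [241.  45.] 85.02 y 0.016644561852434257 0.25917783152213464 lead corners [[451.  19.]
 [496.  15.]
 [517. 256.]
 [472. 259.]]
side plate 379 [[0.472 0.239 0.014]
 [0.495 0.26  0.036]
 [0.511 0.285 0.068]]
```

View pics/g2.png

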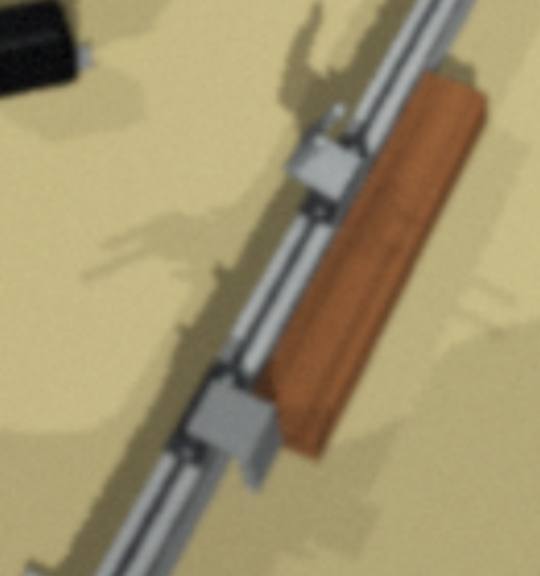

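The plate is down with the batten's end at it (265,420), the batten lies along the fence, and the rods are tipped back. The squaring shifted the batten about 2 mm, so I tap its tail once more to make sure it touches.

```bash
python3 -m handwheel '[[0.01,0.03,0,0,0,-0.06],[0.02,0.06,0,0,0,-0.12],[0.03,0.09,0,0,0,-0.18],[0.04,0.12,0,0,0,-0.24],[0.05,0.15,0,0,0,-0.3],[0.06,0.17,0,0,0,-0.36],[0.07,0.18,0,0,0,-0.42],[0.07,0.18,0,0,0,-0.48]]' -1
python3 -m handwheel '[[0,0,-0.03,0,0,-0.06],[0,0,-0.06,0,0,-0.12],[0,0,-0.09,0,0,-0.18],[0,0,-0.12,0,0,-0.24],[0,0,-0.15,0,0,-0.3],[0,0,-0.18,0,0,-0.305],[0,0,-0.2,0,0,-0.305],[0,0,-0.2,0,0,-0.305]]'
python3 -m handwheel '[[0.001,0.01,0,0,0,0],[0.002,0.02,0,0,0,0],[0.003,0.03,0,0,0,0],[0.0035,0.036,0,0,0,0],[0.004,0.04,0,0,0,0],[0.004,0.042,0,0,0,0],[0.004,0.044,0,0,0,0],[0.004,0.045,0,0,0,0]]'
```

```text
time_s: 20.72
position: [0.4709, -0.0367, 0.2409]
tcp_rot: [[-0.507, 0.862, 0.002], [0.862, 0.507, 0.0], [-0.001, 0.002, -1.0]]
force: [0.2, -0.4, -0.1]
opening: 0.482
grasp_force: 0.0
time_s: 21.38
position: [0.4672, -0.0384, 0.0377]
tcp_rot: [[0.076, 0.997, -0.007], [0.997, -0.076, 0.002], [0.002, -0.007, -1.0]]
force: [0.3, 0.9, -0.1]
opening: 0.005
grasp_force: 0.0
time_s: 22.05
position: [0.474, 0.0056, 0.0413]
tcp_rot: [[0.076, 0.997, 0.001], [0.997, -0.076, -0.0], [-0.0, 0.001, -1.0]]
force: [-0.2, -0.8, -0.7]
opening: 0.009
grasp_force: 0.0
```

```bash
python3 -m handwheel '[[0,0.001,0,0,0,0],[0,0.001,0,0,0,0],[0,0.002,0,0,0,0],[0,0.002,0,0,0,0],[0,0.003,0,0,0,0],[0,0.003,0,0,0,0],[0,0.003,0,0,0,0],[0,0.003,0,0,0,0]]'
```

```text
time_s: 22.72
position: [0.4739, 0.0071, 0.041]
tcp_rot: [[0.076, 0.997, -0.0], [0.997, -0.076, -0.001], [-0.001, 0.0, -1.0]]
force: [-1.9, -8.4, -0.4]
opening: 0.006
grasp_force: 3.7
```

It is seated against the plate at 8.4 N. Now I retreat, check once more and hand in.

```bash
python3 -m handwheel '[[-0.0005,-0.006,0,0,0,0],[-0.002,-0.025,0,0,0,0],[-0.004,-0.05,0,0,0,0],[-0.005,-0.06,0.03,0,0,0],[-0.005,-0.06,0.07,0,0,0],[-0.005,-0.07,0.11,0,0,0],[-0.01,-0.1,0.15,0,0,0],[-0.02,-0.13,0.19,0,0,0]]'
python3 -m handwheel '[[-0.01,-0.03,0,0,0,0],[-0.02,-0.06,0,0,0,0],[-0.03,-0.09,0,0,0,0],[-0.03,-0.1,0,0,0,0],[-0.03,-0.1,0,0,0,0],[-0.03,-0.1,0,0,0,0],[-0.03,-0.1,0,0,0,0],[-0.03,-0.1,0,0,0,0]]'
python3 m.py h
```

```text
time_s: 23.38
position: [0.4573, -0.1115, 0.2189]
tcp_rot: [[0.074, 0.997, 0.002], [0.997, -0.074, -0.0], [0.0, 0.002, -1.0]]
force: [0.5, -1.5, -0.0]
opening: 0.005
grasp_force: 0.0
time_s: 24.05
position: [0.427, -0.2094, 0.2166]
tcp_rot: [[0.074, 0.997, -0.001], [0.997, -0.074, 0.001], [0.001, -0.001, -1.0]]
force: [-0.4, -0.0, -0.9]
opening: 0.01
grasp_force: 0.0
[ 0.427 -0.209  0.217]
top bat 1198 [483. 136.] [238.  44.] 84.87 y 0.017306349618522284 0.25643992159116635 lead corners [[450.  19.]
 [494.  15.]
 [516. 253.]
 [471. 257.]]
top plate 170 [[0.473 0.239 0.029]
 [0.497 0.255 0.041]
 [0.51  0.283 0.07 ]]
side bat 1643 [484. 137.] [241.  45.] 85.15 y 0.01676083538809451 0.2582575039676334 lead corners [[451.  19.]
 [496.  15.]
 [516. 255.]
 [471. 259.]]
side plate 374 [[0.472 0.239 0.016]
 [0.495 0.26  0.036]
 [0.511 0.285 0.068]]
```

View pics/side_h.png

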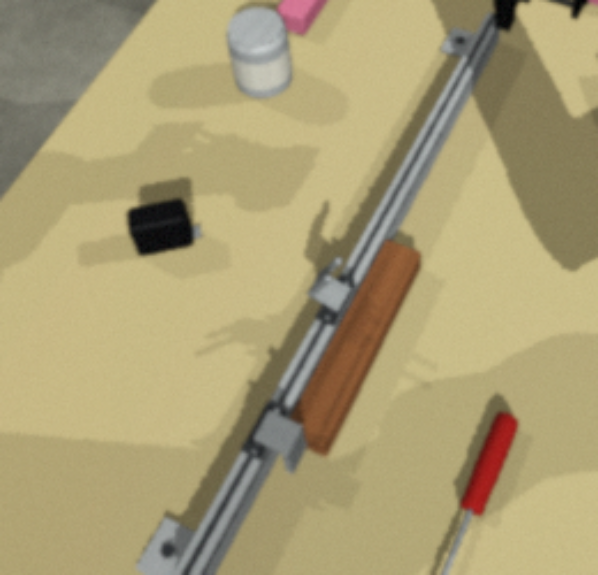

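The plate is down at (280,440), the batten is flat on the fence with its end at the plate, and the rods are tipped back at (330,290). The bystanders have not moved and the arm is clear.

```bash
python3 -c "
from rig import bot
print(bot.hand_in())"
```

```text
the job is handed in; nothing more can be done
None
```

The job is handed in after about 24 s: the plate stop hangs down in front, the batten lies flat along the fence with its end against the plate, the two-rod stop is still tipped back, the tin, tape measure and screwdriver are untouched, and the arm is clear.

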